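# Put the long cold chisel away in the case under the canister

### The arm

A 6-joint arm with a two-finger parallel gripper is mounted at the origin on the work surface. World frame = base frame: x ahead of the robot, y to its left, z up, the work surface at z = 0. Lengths are in m, angles in rad, forces in N, time in s.
With the tool pointing down it reaches from about 0.375 to 0.9 m from the base axis. Payload 3.1 kg.
Tool frame: the origin (TCP) lies on the centre line of the jaws, within the pads' length; the fingertips stand 19 mm ahead of it and the grasp point (between the pads) is the TCP; y points along the fingers, x is the direction in which the jaws open and shut, and the axes are right-handed (so a half turn about y gives the same grasp; the last joint's range is limited). The gripper opens to 85 mm and grips with 20 to 120 N. Pads are 22 mm wide; open, the fingers measure 114 mm over their backs; the gripper's body (76 mm by 85 mm) begins 54 mm behind the grasp point. The pads swing forward as they close: fully open they stand 13 mm farther back than shut.
Start: joints at [-1.5, 0.527, 1.433, -0, 1.181, -0.178], TCP at [0.155, -0.606, 0.25] pointing down, gripper open.
Joint ranges: [-3.08, 3.08], [-0.75, 2.2], [0.22, 2.44], [-1.43, 4.57], [0, 2.65], [-2.85, 2.85]. Speed limits (rad/s): [2.79, 2.79, 3.14, 3.14, 3.14, 3.14].

### API

Orientations are given as a unit quaternion [x, y, z, w].
In Python, from station import * gives the robot as it stands.
- The arm moves only by the tool step_arm, never from a script. Its argument "moves" is a list of rows, each a list of 7 numbers: the turn, a rotation vector about the tool's x, y, z in rad, then the shift along the tool's x, y, z in cm, then the closure, from -1 (fully open) to 1 (shut). A call has 1 to 12 rows; each row is the pose to reach, as a shift and turn from the pose measured when the call began, along the tool's axes at that moment; what a row does not reach only later rows make up. A row lasts 1/8 s, in which the tool goes at most 62.5 mm and 10.7 degrees, less where a joint would pass 70% of its speed; a pose out of reach is approached as far as the arm can. A call with a gripper value outside its range is refused whole. The fingers move at their own pace and stop on an object; "grip_force" is the grip in N (left out, the last holds). Time passes only in rows, so rows that repeat a pose let the fingers close. It gives the time, the measured TCP pose, the force and the opening at its end, in the units of the state.
- sense(): the state, without advancing time (a new reading comes with each control period).
- snapshot(name): name is "scene" or "side" or "wrist"; returns a dict with "frame" (384x512x3 uint8, red, green, blue), "z_map" (384x512 float32, m along the optical axis (not along the pixel's ray), 0 where there is no reading), "vfov" (degrees; the focal length in pixels is half the picture's height over the tangent of half this angle, whatever the lens; pixels are square), "cx", "cy" (the principal point, pixels), "dist" ([k1, k2, p1, p2, k3] as OpenCV has them; the pictures are not rectified), "xyz" and "orientation" of the camera in the world. Camera axes: x right, y down, z forward; pixel columns grow to the right and rows downward; lengths in m; the calibration is good to about 2 mm. A picture is of the moment at which its call begins.
- sign_off(): hands the job in, once; it reports no verdict.
The state is a dict: "t": time; "q": joint angles; "qd": joint speeds; "tau": joint torques, N m; "tcp_pos": TCP position; "tool_rot": TCP orientation; "force": force on the tool from outside, world axes, zero at the start; "ft_torque": the same for the moment, N m; "finger_gap": opening from 0.0 (shut) to 1.0 (fully open).
Only numpy, scipy, OpenCV 4.12 (cv2) and the standard library are available. Lean on these libraries where they do the work, as an engineer would, in place of code of your own. Each camera call takes 0.05 s, during which the arm holds its last target.

### The job

The steel canister is standing on the sliding lid of the grey tool case. Lift it off by its handle and set it down upright, wholly on the round rubber mat; then slide the lid fully open, lay the longer of the two cold chisels flat in the case, and slide the lid fully shut again. Set things down rather than dropping them, do not tip the canister over, and leave the shorter chisel and the other goods where they are.

Things in the scene. Friction and masses are not known exactly. Their poses are not given: they have to be found in the camera images.
- canister: Closed round steel canister, 88 mm in diameter, shoulder 100 mm and black cap 108 mm high, 0.4 to 0.75 kg, with a fixed arched handle over the top. Origin: centre of its underside, z up along the canister. It starts on the case's lid, 56 mm above the table.
- canister_grip (a point): Middle of the canister's wooden handle grip: a level round bar 18 mm thick and 66 mm long along the canister's own y axis, its axis 152 mm above the underside (35 mm free below it to the cap). The bent wire of the handle runs down either side to the shoulder, 100 mm wide in all along y.
- mat: Round black rubber mat fixed on the table, 160 mm in diameter, 4 mm thick. Origin: its centre, on the table. It lies to the left or to the right of the case.
- case: Fixed open-topped grey steel case, outside 134 mm (its x) by 200 mm (its y) by 50 mm high, walls and floor 6 mm thick; inside 122 by 188 by 44 mm. Origin: centre of its underside on the table, x roughly away from the robot, z up. It is closed by a sliding lid 6 mm thick whose top is 56 mm above the table.
- lid (a joint): Travel of the case's lid in m: 0 fully shut, 0.12 fully open. It slides level along the case's +x (away from the robot), with about 2.5 N of friction, has stops at both ends and stays where it is left. It may start up to 8 mm open. When fully open it still covers the last 14 mm of the case at the far side.
- lid_tab (a point): Centre of the top edge of the lid's upright grip tab: a plate 10 mm thick along the case's x, 80 mm long along the case's y, standing 34 mm above the lid's top (its top edge 90 mm above the table). It moves with the lid; with the lid shut it is at x = -57 mm in the case's frame.
- long_chisel_mid (a point): Middle of the long cold chisel's axis, x along the chisel to the blade, z across its flats. The chisel is an eight-sided plain steel bar, 18 mm across flats, 150 mm long in all, about 0.28 kg; the last 33 mm at +x is the flattened blade, 22 mm wide. It lies on a flat cork board 6 mm thick, beside the shorter chisel, 84 to 90 mm from axis to axis.
- short_chisel: The shorter cold chisel, 100 mm long, 18 mm across flats, lying on the same cork board roughly parallel to the long one, on either side of it; to be left alone. Origin: its middle, on its underside, x along it.
- padlock: Brass padlock lying flat, 50 by 60 by 26 mm and a shackle; bystander. Origin: centre of the underside of its brass body.
- tape_roll: Cardboard-brown tape roll lying flat, 90 mm in diameter, 36 mm high; bystander. Origin: centre of its underside.
- oil_bottle: White oil bottle standing, 54 mm in diameter, 130 mm high; bystander. Origin: centre of its underside.
- drill_box: Slim pale green cardboard box, 150 mm (its x) by 45 by 22 mm, lying; bystander. Origin: centre of its underside.
Mind the look-alikes: they are no part of the job. Leave any orange or pink look-alike of the case alone. Leave any pink look-alike of the part that bears long_chisel_mid alone.

How it is judged:
By the outcome, as a careful person would: the job done as asked, in the order asked, and still so for the second after the job is handed in, with the robot touching nothing.
It also fails if it takes over 64 s, if anything falls off the work surface, if the arm or the gripper's body presses on something with over 40 N, if the wrist force passes 120 N, or if a joint passes its speed limit or range.

## Working session

There is one attempt and no reset: what is moved stays moved. The work goes in short steps, Python scripts to look and compute and a tool call to move; the robot and the scene stay as the last step left them, time stands still between calls to the robot, and variables do not carry over. Pictures are saved under pics/ and viewed, and the job is handed in when it is done.

Besides the shell and the picture viewer there is one more tool, called after "Request:" as name(argument=value, ...), one argument or row to a line, values as JSON. step_arm: Moves the arm, as the interface text tells. Its arguments: {"type":"object","properties":{"moves":{"type":"array","items":{"type":"array","items":{"type":"number"}}},"grip_force":{"type":"number"}},"required":["moves"]}

```bash
ls; mkdir -p pics
cat > h.py <<'E'
from station import *
import numpy as np, cv2
from scipy.spatial.transform import Rotation as R
def snap(n,save=None):
    s=snapshot(n)
    if save: cv2.imwrite('pics/'+save+'.png',s['frame'][:,:,::-1])
    return s
def K(s):
    f=s['frame'].shape[0]/2/np.tan(np.radians(s['vfov'])/2)
    return np.array([[f,0,s['cx']],[0,f,s['cy']],[0,0,1.]])
def rays(s,px):
    u=cv2.undistortPoints(np.array(px,float).reshape(-1,1,2),K(s),np.array(s['dist'],float)).reshape(-1,2)
    d=np.c_[u,np.ones(len(u))]
    return d@R.from_quat(s['orientation']).as_matrix().T
def onplane(s,px,z):
    d=rays(s,px); o=np.array(s['xyz'])
    return o+d*((z-o[2])/d[:,2])[:,None]
def cloud(s):
    h,w=s['z_map'].shape
    vv,uu=np.mgrid[0:h,0:w]
    d=rays(s,np.c_[uu.ravel(),vv.ravel()])
    P=np.array(s['xyz'])+d*s['z_map'].reshape(-1,1)
    P[s['z_map'].ravel()==0]=np.nan
    return P.reshape(h,w,3)
E
python3 - <<'E'
from h import *
for n in ['scene','side','wrist']:
    s=snap(n,n+'0'); print(n,s['xyz'],s['orientation'],s['vfov'],s['dist'])
print(sense())
E
```

```text
pics
scene [1.04997686 1.09650936 1.0058949 ] [ 0.22715392  0.8595439  -0.44442647 -0.1098658 ] 49.452259111244764 [-0.09345494  0.          0.          0.          0.        ]
side [0.23005506 0.75495517 1.02554882] [-0.16727447  0.92128226 -0.34626077  0.05798042] 53.120628077767805 [0.03544833 0.         0.         0.         0.        ]
wrist [ 0.2266796  -0.58615565  0.37305223] [ 0.78113629 -0.60630062 -0.0923632   0.11702431] 70.48642008903883 [-0.06608788  0.          0.          0.          0.        ]
{'t': 0.15, 'q': array([-1.49950406e+00,  5.28277475e-01,  1.43359394e+00,  1.21055456e-05,
        1.18139593e+00, -1.78481594e-01]), 'qd': array([-8.36707286e-05, -1.86239153e-03, -3.50401897e-03,  1.35309056e-04,
       -6.70160948e-04, -1.22874879e-03]), 'tau': array([ 4.13182397e-04, -4.42746484e+01, -1.78275150e+01, -2.51123784e-04,
        5.65359325e-03,  1.66431971e-05]), 'tcp_pos': array([ 0.15449654, -0.60507981,  0.24954759]), 'tool_rot': array([-0.55794281,  0.43421844, -0.43343304,  0.5588291 ]), 'force': array([-0.51561469, -0.44044921,  0.47766061]), 'ft_torque': array([-0.04824649,  0.00092605, -0.00168659]), 'finger_gap': 0.9956374613795993}
```

View pics/scene0.png

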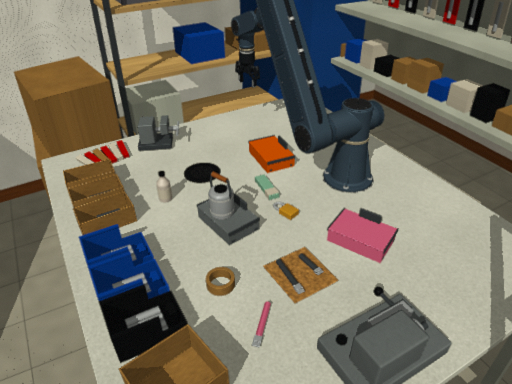

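View pics/side0.png

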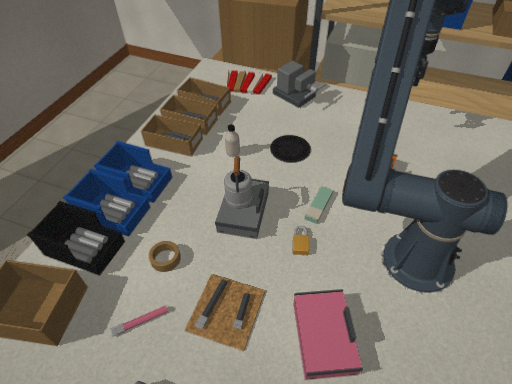

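View pics/wrist0.png

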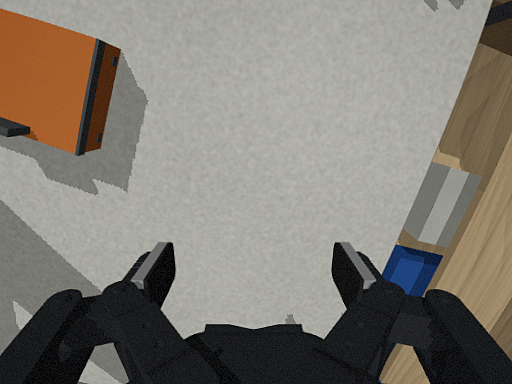

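The side view shows the case at (243,207) with the canister on it at (238,185), the mat at (290,148) and the cork board at (227,310), with the long chisel on the left at (212,303). In the scene view the case is at (228,215) and the mat at (202,173). The orange and pink cases and the pink chisel are the look-alikes. Next I'll measure.

Run:
```python
from h import *
for n,(x0,y0,x1,y1) in {'side':(170,110,350,350),'scene':(150,140,350,310)}.items():
    s=snap(n); np.save
    c=s['frame'][y0:y1,x0:x1,::-1]
    k=3 if n=='scene' else 2.4
    cv2.imwrite(f'pics/{n}1.png',cv2.resize(c,None,fx=k,fy=k,interpolation=cv2.INTER_CUBIC))
    import pickle; pickle.dump(s,open(n+'.pkl','wb'))
    P=cloud(s); 
    for (u,v) in ([(290,148),(243,215),(227,310),(212,303),(243,299),(238,160),(300,240)] if n=='side' else [(202,173),(235,228),(220,177),(290,274)]): print(n,u,v,P[v,u].round(3))
```

```text
side 290 148 [ 0.522 -0.347  0.004]
side 243 215 [0.55  0.067 0.058]
side 227 310 [0.481 0.353 0.002]
side 212 303 [0.521 0.36  0.029]
side 243 299 [0.448 0.316 0.022]
side 238 160 [ 0.593 -0.011  0.215]
side 300 240 [0.355 0.073 0.027]
scene 202 173 [ 0.527 -0.343  0.   ]
scene 235 228 [0.593 0.111 0.057]
scene 220 177 [0.594 0.015 0.213]
scene 290 274 [0.527 0.358 0.023]
```

View pics/side1.png

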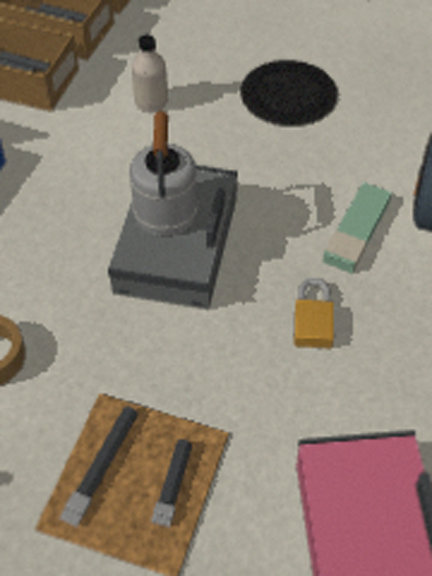

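View pics/scene1.png

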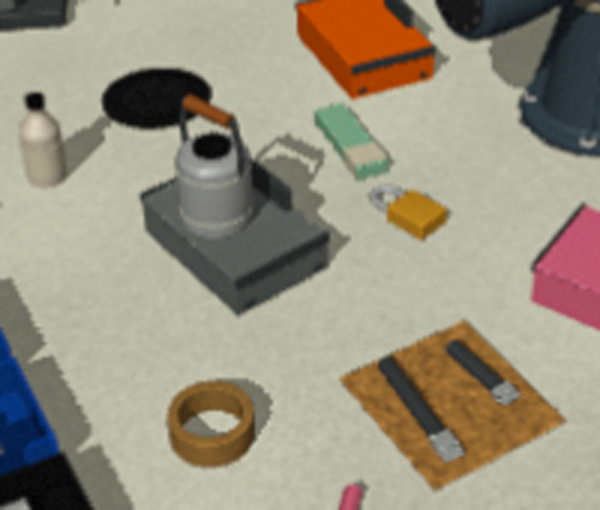

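Run:
```python
from h import *
import pickle
for n in ['side','scene']:
    s=pickle.load(open(n+'.pkl','rb')); P=cloud(s); f=s['frame'].astype(int)
    hsv=cv2.cvtColor(s['frame'],cv2.COLOR_RGB2HSV)
    x,y,z=P[...,0],P[...,1],P[...,2]
    def rect(m,nm,zz=None):
        q=P[m][:,:2]
        r=cv2.minAreaRect(q.astype(np.float32)); print(n,nm,m.sum(),np.round(r[0],4),np.round(r[1],4),round(r[2],1))
    reg=(x>.3)&(x<.8)&(y>-.15)&(y<.2)
    rect(reg&(z>.05)&(z<.062),'lidtop')
    m=reg&(z>.085)&(z<.093); 
    rect(reg&(z>.195)&(z<.23),'grip'); print(np.nanmedian(P[reg&(z>.195)&(z<.23)],0))
    g=reg&(hsv[...,0]>5)&(hsv[...,0]<20)&(hsv[...,1]>130)&(z>.19)
    rect(g,'gripwood')
    w=reg&(z>.145)&(z<.16)
    rect(w,'shoulder')
    mm=(x>.4)&(x<.65)&(y>-.5)&(y<-.2)&(f.sum(2)<110)
    rect(mm&(z<.02),'mat')
    cb=(x>.3)&(x<.7)&(y>.2)&(y<.55)
    dk=cb&(f.max(2)<100)&(f.max(2)-f.min(2)<25)&(z>.012)
    nn,l,st,c=cv2.connectedComponentsWithStats(dk.astype(np.uint8))
    for i in range(1,nn):
        if st[i,4]>25: rect(l==i,'chisel%d'%i); print(np.median(P[l==i],0).round(3))
```

```text
side lidtop 1231 [0.5738 0.0119] [0.1354 0.213 ] 8.8
side grip 122 [0.5884 0.0112] [0.0156 0.0784] 23.2
[0.58653725 0.01488726 0.21379881]
side gripwood 87 [0.5904 0.0063] [0.0152 0.0652] 22.5
side shoulder 301 [0.5897 0.0099] [0.0825 0.083 ] 72.4
side mat 766 [ 0.522  -0.3504] [0.1549 0.1504] 82.8
side chisel2 273 [0.5251 0.339 ] [0.1182 0.0195] 87.2
[0.523 0.342 0.022]
side chisel3 187 [0.4404 0.3388] [0.0197 0.084 ] 8.3
[0.44  0.338 0.023]
scene lidtop 837 [0.5775 0.0112] [0.1373 0.2165] 10.1
scene grip 105 [0.5914 0.0126] [0.0192 0.0802] 23.6
[0.59539675 0.01505166 0.20984745]
scene gripwood 74 [0.5966 0.0085] [0.0183 0.0692] 17.4
scene shoulder 200 [0.5967 0.012 ] [0.0787 0.0845] 68.8
scene mat 468 [ 0.5233 -0.3507] [0.1498 0.1495] 68.9
scene chisel3 104 [0.4457 0.3382] [0.0177 0.0763] 4.3
[0.447 0.339 0.021]
scene chisel4 169 [0.5291 0.3408] [0.1178 0.0174] 86.8
[0.531 0.343 0.021]
```

```bash
cat >> h.py <<'E'
def goal(yawdeg):
    a=np.radians(yawdeg); c,s=np.cos(a),np.sin(a)
    return R.from_matrix(np.array([[c,0,-s],[s,0,c],[0,-1,0]]))
def to(pos,yaw,st=None):
    st=st or sense(); r0=R.from_quat(st['tool_rot'])
    yaws=[yaw,yaw+180]
    best=min(yaws,key=lambda y:(r0.inv()*goal(y)).magnitude())
    t=(r0.inv()*goal(best)).as_rotvec(); d=r0.inv().apply(np.array(pos)-st['tcp_pos'])*100
    print('turn',t.round(3),'shift cm',d.round(2),'yaw',best,'deg',np.degrees(np.linalg.norm(t)).round(1))
def st():
    s=sense(); r=R.from_quat(s['tool_rot']).as_matrix()
    print('t',round(s['t'],2),'tcp',s['tcp_pos'].round(4),'xyaw',np.degrees(np.arctan2(r[1,0],r[0,0])).round(1),'ydir',r[:,1].round(3),'q',s['q'].round(2),'F',s['force'].round(1),'gap',round(s['finger_gap'],3))
E
python3 - <<'E'
from h import *
st(); to([.56,.0,.36],23); to([.56,0,.36],10)
E
```

```text
t 0.25 tcp [ 0.1545 -0.6053  0.2498] xyaw -75.7 ydir [-0.     0.001 -1.   ] q [-1.5   0.53  1.43 -0.    1.18 -0.18] F [0.2 0.5 0.7] gap 0.998
turn [ 1.000e-03  1.419e+00 -1.000e-03] shift cm [-48.64 -10.96  54.26] yaw 203 deg 81.3
turn [-1.000e-03 -1.496e+00 -1.000e-03] shift cm [-48.64 -10.96  54.26] yaw 10 deg 85.7
```

Run:
```python
from h import *
to([.56,-.06,.37],10)
```

```text
turn [-1.000e-03 -1.496e+00 -1.000e-03] shift cm [-42.82 -11.96  52.77] yaw 10 deg 85.7
```

Request:
step_arm(
  moves=[
    [0,-0.14,0,-3.4,-3,4.0,-1],
    [0,-0.28,0,-6.8,-6,8.5,-1],
    [0,-0.42,0,-10.2,-9,13.0,-1],
    [0,-0.56,0,-13.6,-12,17.6,-1],
    [0,-0.7,0,-17.0,-12,22.2,-1],
    [0,-0.84,0,-20.4,-12,26.6,-1],
    [0,-0.98,0,-23.8,-12,31.0,-1],
    [0,-1.12,0,-27.2,-12,35.5,-1],
    [0,-1.26,0,-30.6,-12,40,-1],
    [0,-1.4,0,-34.5,-12,45,-1],
    [0,-1.5,0,-39,-12,49,-1],
    [0,-1.5,0,-42.5,-12,52.8,-1],
  ],
)

```text
t: 1.75
tcp_pos: [0.5617, -0.0608, 0.3703]
tool_rot: [-0.704, -0.064, 0.064, 0.705]
force: [0.7, -1.3, 0.1]
finger_gap: 0.999
```

Run:
```python
from h import *
st(); to([.56,-.06,.37],10)
snap('wrist','wrist1')
```

```text
t 1.75 tcp [ 0.5617 -0.0608  0.3703] xyaw 10.4 ydir [-0.     0.001 -1.   ] q [-0.31  0.33  1.42  0.    1.39 -0.49] F [ 0.7 -1.3  0.1] gap 0.999
turn [-0.001  0.006 -0.   ] shift cm [-0.15  0.03  0.1 ] yaw 10 deg 0.4
```

View pics/wrist1.png

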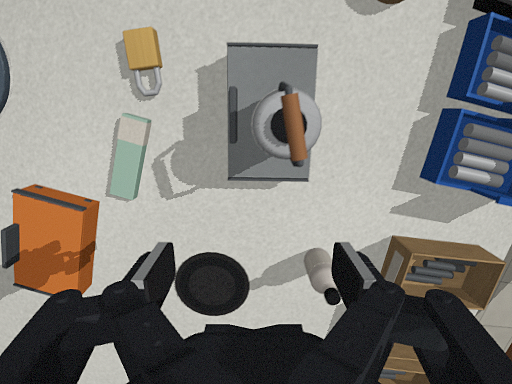

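The wrist view shows the lid corners at (228,44), (317,45), (307,180) and (228,180), the tab at (233,115), the wooden grip running from (291,95) to (299,162), and the mat at (212,283). I'll measure those on planes.

Run:
```python
from h import *
import pickle
s=snap('wrist'); pickle.dump(s,open('w1.pkl','wb'))
f=s['frame']; hsv=cv2.cvtColor(f,cv2.COLOR_RGB2HSV)
# wood grip
m=((hsv[...,0]<20)&(hsv[...,1]>120)).astype(np.uint8); m[:80]=0;m[175:]=0;m[:,:260]=0;m[:,320:]=0
v,u=np.nonzero(m); P=onplane(s,np.c_[u,v],.212)
r=cv2.minAreaRect(P[:,:2].astype(np.float32)); print('grip',len(u),r, P.mean(0))
d=P[:,:2]-P[:,:2].mean(0); w,V=np.linalg.eigh(d.T@d); print('axis yaw',np.degrees(np.arctan2(V[1,1],V[0,1]))%180)
c=cloud(s); gg=c[m>0]; print('depth grip z max',np.nanpercentile(gg[:,2],[5,50,95]), np.nanmedian(gg,0))
for nm,px,z in [('lid corners',[(228,44),(317,45),(307,180),(228,180)],.056)]:
    print(onplane(s,px,z).round(4))
# mat
mm=(f.max(2)<45).astype(np.uint8); mm[:245]=0; mm[320:]=0; mm[:,:170]=0; mm[:,255:]=0
n,l,stt,ce=cv2.connectedComponentsWithStats(mm); i=1+np.argmax(stt[1:,4]); v,u=np.nonzero(l==i)
P=onplane(s,np.c_[u,v],.004); print('mat',P.mean(0),cv2.minEnclosingCircle(P[:,:2].astype(np.float32)))
x=f[30:210,210:340,::-1]; cv2.imwrite('pics/w1c.png',cv2.resize(x,None,fx=3.3,fy=3.3,interpolation=cv2.INTER_CUBIC))
z=c[...,2]; t=(z>.075)&(z<.1)&(np.arange(512)[None]<245)&(np.arange(512)[None]>215)&(np.arange(384)[:,None]<190)
v,u=np.nonzero(t);print('tabpx',u.min(),u.max(),v.min(),v.max()); P=onplane(s,np.c_[u,v],.09); print('tab',cv2.minAreaRect(P[:,:2].astype(np.float32)))
```

```text
grip 1095 ((0.5905018448829651, 0.004814181476831436), (0.018471084535121918, 0.06639042496681213), 23.1361026763916) [0.590034  0.0058406 0.212    ]
axis yaw 111.65560818715385
depth grip z max [0.21021036 0.21560083 0.21752629] [0.58966595 0.00642664 0.21560083]
[[ 0.4967  0.1088  0.056 ]
 [ 0.6259  0.1324  0.056 ]
 [ 0.659  -0.0705  0.056 ]
 [ 0.5299 -0.0946  0.056 ]]
mat [ 0.51869048 -0.34433458  0.004     ] ((0.5060433149337769, -0.3330150246620178), 0.1016746535897255)
tabpx 226 232 91 147
tab ((0.5185137987136841, 0.00281737744808197), (0.008871656842529774, 0.07876899093389511), 9.401094436645508)
```

View pics/w1c.png

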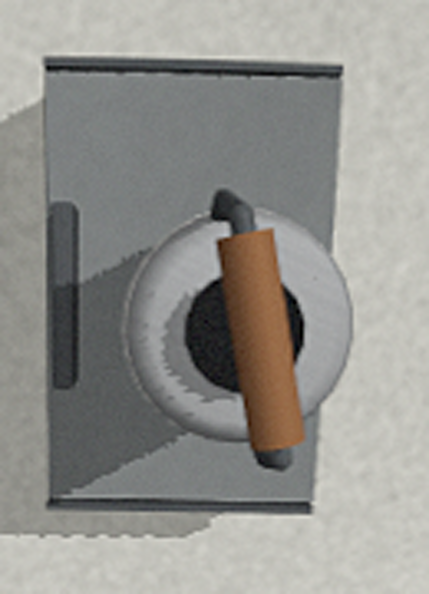

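Run:
```python
from h import *
to([.590,.0055,.29],22.5);to([.590,.0055,.209],22.5)
```

```text
turn [-0.002 -0.207  0.002] shift cm [3.84 8.03 5.79] yaw 22.5 deg 11.9
turn [-0.002 -0.207  0.002] shift cm [ 3.83 16.13  5.77] yaw 22.5 deg 11.9
```

Request:
step_arm(
  moves=[
    [0,-0.1,0,1.9,2,2.9,-1],
    [0,-0.207,0,3.84,5,5.8,-1],
    [0,-0.207,0,3.84,8,5.8,-1],
    [0,-0.207,0,3.84,11,5.8,-1],
    [0,-0.207,0,3.84,13.5,5.8,-1],
    [0,-0.207,0,3.84,15.5,5.8,-1],
    [0,-0.207,0,3.84,16.1,5.8,-1],
    [0,-0.207,0,3.84,16.1,5.8,-1],
  ],
)

```text
t: 2.85
tcp_pos: [0.59, 0.0053, 0.2094]
tool_rot: [-0.693, -0.138, 0.137, 0.695]
force: [0.1, 0.2, 0.9]
finger_gap: 0.999
```

Run:
```python
from h import *
st(); snap('wrist','wrist2')
```

```text
t 2.85 tcp [0.59   0.0053 0.2094] xyaw 22.4 ydir [ 0.001  0.003 -1.   ] q [-0.18  0.53  1.56  0.    1.05 -0.57] F [0.1 0.2 0.9] gap 0.999
```

View pics/wrist2.png

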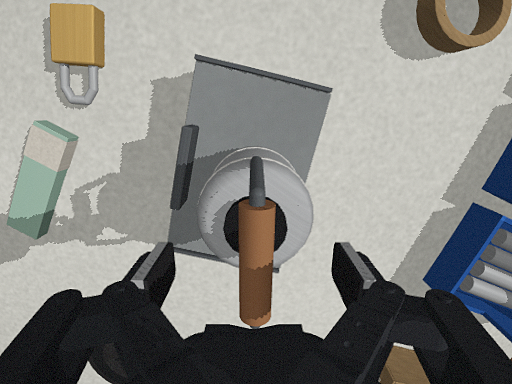

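The grip bar sits at u≈256, midway between the pads (174 and 333), and is vertical in the picture, so I'll close.

Request:
step_arm(
  moves=[
    [0,0,0,0,0,0,1],
    [0,0,0,0,0,0,1],
    [0,0,0,0,0,0,1],
    [0,0,0,0,0,0,1],
    [0,0,0,0,0,0,1],
    [0,0,0,0,0,0,1],
  ],
  grip_force=70,
)

```text
t: 3.65
tcp_pos: [0.5908, 0.0056, 0.2103]
tool_rot: [-0.693, -0.139, 0.136, 0.694]
force: [1.3, 2.1, 2.6]
finger_gap: 0.188
```

Run:
```python
from h import *
st()
```

```text
t 3.65 tcp [0.5908 0.0056 0.2103] xyaw 22.4 ydir [ 0.003  0.003 -1.   ] q [-0.18  0.53  1.56  0.    1.05 -0.57] F [1.3 2.1 2.6] gap 0.188
```

Request:
step_arm(
  moves=[
    [0,0,0,0,-0.3,0,1],
    [0,0,0,0,-1,0,1],
    [0,0,0,0,-2.2,0,1],
    [0,0,0,0,-4,0,1],
    [0,0,0,0,-6,0,1],
    [0,0,0,0,-8,0,1],
    [0,0,0,0,-9.5,0,1],
    [0,0,0,0,-10,0,1],
    [0,0,0,0,-10,0,1],
  ],
)

```text
t: 4.78
tcp_pos: [0.5904, 0.0053, 0.3104]
tool_rot: [-0.693, -0.139, 0.136, 0.694]
force: [-0.7, -0.0, -6.8]
finger_gap: 0.188
```

Run:
```python
from h import *
st(); to([.5225,-.35,.31],22.5-35)
s=snap('scene','scene2')
```

```text
t 4.78 tcp [0.5904 0.0053 0.3104] xyaw 22.4 ydir [ 0.003  0.003 -1.   ] q [-0.18  0.42  1.45  0.    1.27 -0.57] F [-0.7 -0.  -6.8] gap 0.188
turn [-0.003  0.61   0.003] shift cm [-19.83  -0.09 -30.25] yaw -12.5 deg 34.9
```

View pics/scene2.png

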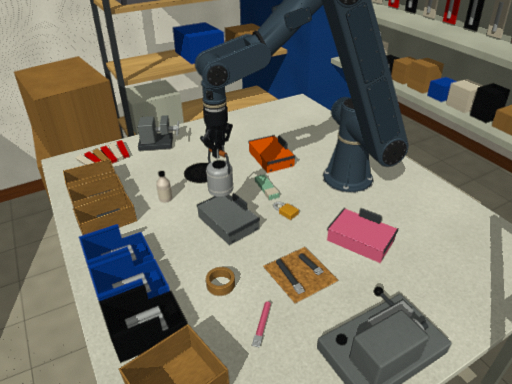

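The canister hangs upright in the gripper at (220,178), clear of the lid, with a load of about 7 N. I'll carry it to the mat.

Request:
step_arm(
  moves=[
    [0,0.02,0,-0.6,0,-0.9,1],
    [0,0.07,0,-2.0,0,-3.0,1],
    [0,0.13,0,-4.2,0,-6.4,1],
    [0,0.2,0,-6.6,0,-10,1],
    [0,0.27,0,-9.0,0,-13.8,1],
    [0,0.34,0,-11.4,0,-17.5,1],
    [0,0.41,0,-13.8,0,-21,1],
    [0,0.48,0,-16,0,-24.4,1],
    [0,0.54,0,-18,0,-27.4,1],
    [0,0.59,0,-19.3,0,-29.4,1],
    [0,0.61,0,-19.8,0,-30.2,1],
    [0,0.61,0,-19.8,0,-30.2,1],
  ],
)

```text
t: 6.32
tcp_pos: [0.5222, -0.3492, 0.3082]
tool_rot: [-0.701, 0.077, -0.078, 0.704]
force: [0.4, 1.0, -6.7]
finger_gap: 0.189
```

Run:
```python
from h import *
st(); to([.5225,-.35,.160],22.5-35)
s=snap('side','side2')
```

```text
t 6.33 tcp [ 0.5222 -0.3492  0.3082] xyaw -12.5 ydir [ 0.001  0.004 -1.   ] q [-0.77  0.48  1.35  0.    1.31 -0.55] F [ 0.4  1.  -6.7] gap 0.189
turn [-0.004 -0.     0.001] shift cm [ 0.03 14.82 -0.14] yaw -12.5 deg 0.3
```

View pics/side2.png

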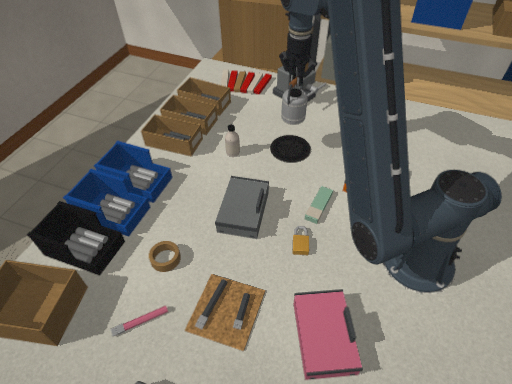

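The canister hangs above the mat and upright at (293,105). I'll lower it; contact is expected after about 15.0 cm.

Request:
step_arm(
  moves=[
    [0,0,0,0,1,0,1],
    [0,0,0,0,3,0,1],
    [0,0,0,0,5.5,0,1],
    [0,0,0,0,8,0,1],
    [0,0,0,0,10.5,0,1],
    [0,0,0,0,12.5,0,1],
    [0,0,0,0,13.8,0,1],
    [0,0,0,0,14.4,0,1],
    [0,0,0,0,14.7,0,1],
    [0,0,0,0,14.9,0,1],
    [0,0,0,0,14.9,0,1],
  ],
)

```text
t: 7.75
tcp_pos: [0.5228, -0.3477, 0.1597]
tool_rot: [-0.701, 0.076, -0.077, 0.705]
force: [-0.3, -0.6, -7.0]
finger_gap: 0.184
```

Run:
```python
from h import *
st()
```

```text
t 7.75 tcp [ 0.5228 -0.3477  0.1597] xyaw -12.5 ydir [ 0.002  0.004 -1.   ] q [-0.77  0.64  1.5   0.01  1.   -0.55] F [-0.3 -0.6 -7. ] gap 0.184
```

Request:
step_arm(
  moves=[
    [0,0,0,0,0.1,0,1],
    [0,0,0,0,0.2,0,1],
    [0,0,0,0,0.3,0,1],
    [0,0,0,0,0.3,0,1],
  ],
)

```text
t: 8.25
tcp_pos: [0.5236, -0.3479, 0.1584]
tool_rot: [-0.702, 0.075, -0.078, 0.704]
force: [0.7, 2.3, 5.5]
finger_gap: 0.187
```

Run:
```python
from h import *
st()
```

```text
t 8.25 tcp [ 0.5236 -0.3479  0.1584] xyaw -12.5 ydir [ 0.004  0.003 -1.   ] q [-0.77  0.64  1.51  0.01  0.99 -0.55] F [0.7 2.3 5.5] gap 0.187
```

Contact: the force went from −7 N to +5.5 N. I'll release.

Request:
step_arm(
  moves=[
    [0,0,0,0,0,0,0.5],
    [0,0,0,0,0,0,0.2],
    [0,0,0,0,0,0,-0.3],
    [0,0,0,0,0,0,-1],
    [0,0,0,0,0,0,-1],
    [0,0,0,0,0,0,-1],
    [0,0,0,0,-1,0,-1],
    [0,0,0,0,-4,0,-1],
    [0,0,0,0,-8,0,-1],
    [0,0,0,0,-12,0,-1],
    [0,0,0,0,-16,0,-1],
    [0,0,0,0,-18,0,-1],
  ],
)

```text
t: 9.75
tcp_pos: [0.5235, -0.349, 0.3423]
tool_rot: [-0.703, 0.074, -0.08, 0.703]
force: [0.3, 0.9, -0.5]
finger_gap: 0.993
```

Run:
```python
from h import *
st()
s=snap('wrist','wrist3'); s=snap('side','side3')
P=cloud(s);z=P[...,2]
m=(z>.06)&(z<.115)&(abs(P[...,0]-.52)<.08)&(abs(P[...,1]+.35)<.08);print(m.sum(),cv2.minAreaRect(P[m][:,:2].astype(np.float32)))
to([.50,-.06,.34],9.4); to([.5185,.003,.14],9.4)
```

```text
t 9.75 tcp [ 0.5235 -0.349   0.3423] xyaw -12.5 ydir [ 0.008 -0.001 -1.   ] q [-0.77  0.45  1.31  0.01  1.38 -0.55] F [ 0.3  0.9 -0.5] gap 0.993
414 ((0.5215993523597717, -0.3408544957637787), (0.08424197137355804, 0.08365315198898315), 31.315940856933594)
turn [ 0.002 -0.382  0.01 ] shift cm [-8.59  0.15 27.74] yaw 9.4 deg 21.9
turn [ 0.002 -0.382  0.01 ] shift cm [-8.34 20.15 34.29] yaw 9.4 deg 21.9
```

View pics/wrist3.png

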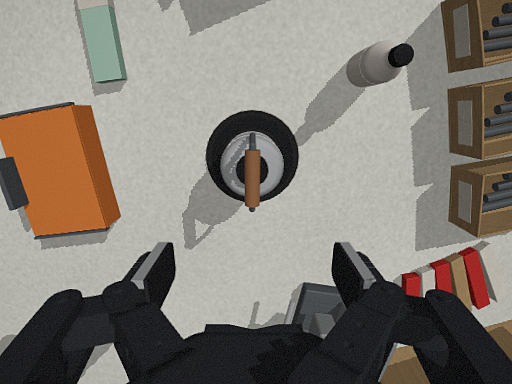

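View pics/side3.png

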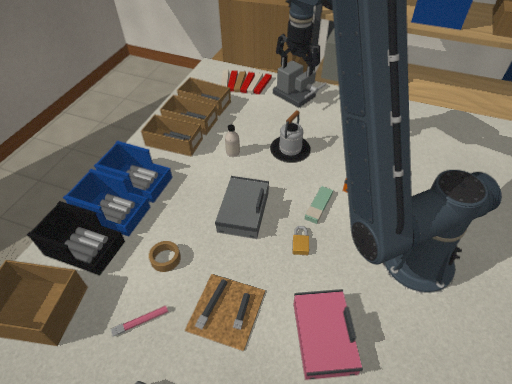

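The canister stands upright on the mat: mat centre at (252,156) in the wrist view, canister within its rim. Next I'll take a closer look at the tab.

Request:
step_arm(
  moves=[
    [0,-0.04,0.01,-1,0.5,3,-1],
    [0,-0.12,0.01,-3,1.5,8,-1],
    [0,-0.2,0.01,-4.5,3,13.5,-1],
    [0,-0.3,0.01,-6,4,19,-1],
    [0,-0.38,0.01,-7,5.5,24,-1],
    [0,-0.38,0.01,-7,6,27.5,-1],
    [0,-0.38,0.01,-7,6,28,-1],
  ],
)

```text
t: 10.72
tcp_pos: [0.5156, -0.0587, 0.2804]
tool_rot: [0.705, 0.057, -0.06, -0.704]
force: [0.3, -0.8, 0.5]
finger_gap: 0.999
```

Run:
```python
from h import *
st(); 
import pickle
s=snap('wrist','wrist4'); pickle.dump(s,open('w4.pkl','wb'))
c=cloud(s); z=c[...,2]
for lo,hi,zz,nm in [(.08,.1,.09,'tab'),(.05,.064,.056,'lid')]:
    t=(z>lo)&(z<hi)&(c[...,0]>.45)&(c[...,0]<.7)&(abs(c[...,1])<.16)
    n,l,stt,ce=cv2.connectedComponentsWithStats(t.astype(np.uint8)); i=1+np.argmax(stt[1:,4]); v,u=np.nonzero(l==i)
    P=onplane(s,np.c_[u,v],zz); print(nm,len(u),u.min(),u.max(),v.min(),v.max(),cv2.minAreaRect(P[:,:2].astype(np.float32)),np.median(z[l==i]))
```

```text
t 10.72 tcp [ 0.5156 -0.0587  0.2804] xyaw 9.5 ydir [-0.003 -0.001 -1.   ] q [-0.33  0.35  1.66 -0.    1.14 -0.49] F [ 0.3 -0.8  0.5] gap 0.999
tab 636 261 270 89 160 ((0.5181040167808533, 0.002912234514951706), (0.010109630413353443, 0.07837530225515366), 8.544654846191406) 0.08971791078653357
lid 17506 256 371 33 204 ((0.5738522410392761, 0.0117429718375206), (0.13461361825466156, 0.20927903056144714), 9.467411041259766) 0.05592341225190933
```

View pics/wrist4.png

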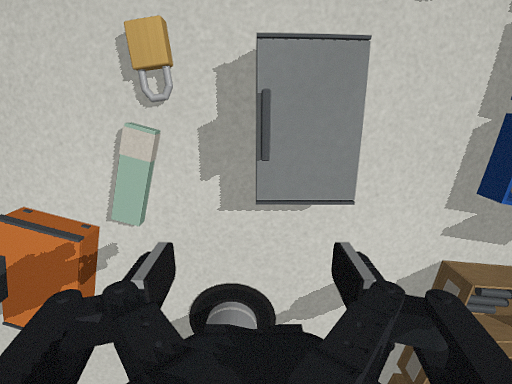

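The empty lid spans (256,33) to (371,204) and its tab is at (265,125), which is world (0.518, 0.003). I'll go and grip the tab.

Run:
```python
from h import *
to([.518,.003,.08],9.2)
```

```text
turn [ 0.001  0.004 -0.002] shift cm [ 1.25 20.09  6.16] yaw 9.2 deg 0.3
```

Request:
step_arm(
  moves=[
    [0,0,0,0.5,2,3,-1],
    [0,0,0,1.25,6,6,-1],
    [0,0,0,1.25,10.5,6.1,-1],
    [0,0,0,1.25,14.5,6.1,-1],
    [0,0,0,1.25,17.5,6.1,-1],
    [0,0,0,1.25,19.5,6.1,-1],
    [0,0,0,1.25,20,6.1,-1],
    [0,0,0,1.25,20,6.1,0],
    [0,0,0,1.25,20,6.1,0.3],
    [0,0,0,1.25,20,6.1,0.5],
  ],
  grip_force=40,
)

```text
t: 12.02
tcp_pos: [0.5187, 0.0022, 0.0817]
tool_rot: [0.705, 0.058, -0.058, -0.704]
force: [0.3, -0.4, 0.1]
finger_gap: 0.376
```

Run:
```python
from h import *
st(); snap('wrist','wrist5')
```

```text
t 12.03 tcp [0.5187 0.0022 0.0817] xyaw 9.5 ydir [-0.    -0.002 -1.   ] q [-0.21  0.66  1.83 -0.    0.65 -0.37] F [ 0.3 -0.4  0.1] gap 0.376
```

View pics/wrist5.png

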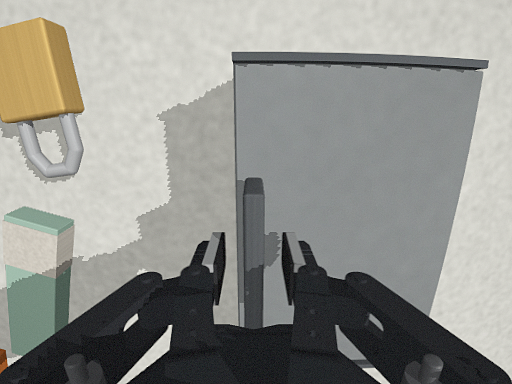

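The tab at u≈255 is centred between the pads (222 and 287). I'll close and slide it open.

Request:
step_arm(
  moves=[
    [0,0,0,0,0,0,1],
    [0,0,0,0,0,0,1],
    [0,0,0,0,0,0,1],
    [0,0,0,0,0,0,1],
    [0,0,0,0.7,0,0,1],
    [0,0,0,2,0,0,1],
    [0,0,0,4,0,0,1],
    [0,0,0,6,0,0,1],
    [0,0,0,8,0,0,1],
    [0,0,0,9.5,0,0,1],
    [0,0,0,10.5,0,0,1],
    [0,0,0,11,0,0,1],
  ],
)

```text
t: 13.58
tcp_pos: [0.6271, 0.0204, 0.082]
tool_rot: [0.705, 0.058, -0.059, -0.704]
force: [-3.0, -0.5, 7.1]
finger_gap: 0.112
```

Run:
```python
from h import *
st()
```

```text
t 13.57 tcp [0.6271 0.0204 0.082 ] xyaw 9.5 ydir [-0.001 -0.002 -1.   ] q [-0.14  0.75  1.55 -0.    0.85 -0.31] F [-3.  -0.5  7.1] gap 0.112
```

Request:
step_arm(
  moves=[
    [0,0,0,0.3,0,0,1],
    [0,0,0,0.6,0,0,1],
    [0,0,0,0.9,0,0,1],
    [0,0,0,1.2,0,0,1],
    [0,0,0,1.4,0,0,1],
    [0,0,0,1.4,0,0,1],
  ],
)

```text
t: 14.32
tcp_pos: [0.6363, 0.0219, 0.082]
tool_rot: [0.705, 0.054, -0.063, -0.704]
force: [-12.5, -5.1, 12.1]
finger_gap: 0.112
```

Run:
```python
from h import *
st(); snap('wrist','wrist6')
```

```text
t 14.32 tcp [0.6363 0.0219 0.082 ] xyaw 9.5 ydir [-0.012 -0.003 -1.   ] q [-0.14  0.76  1.51 -0.01  0.88 -0.3 ] F [-12.5  -5.1  12.1] gap 0.112
```

View pics/wrist6.png

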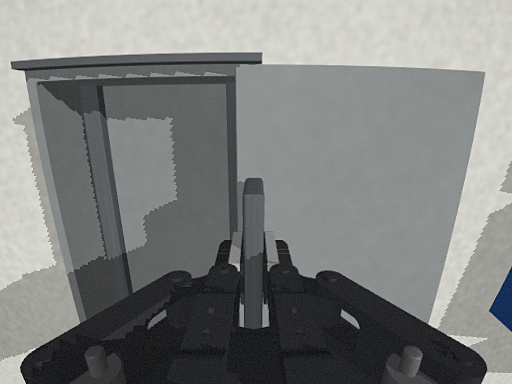

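The lid has reached its stop: about 119 mm travelled, force rising to 12 N, and the picture shows the case open left of u=237. I'll release and go look at the chisels.

Request:
step_arm(
  moves=[
    [0,0,0,-0.1,0,0,0.5],
    [0,0,0,-0.1,0,0,0],
    [0,0,0,-0.1,0,0,-0.3],
    [0,0,0,-0.1,0,0,-0.5],
    [0,0,0,-0.1,-1,0,-0.5],
    [0,0,0,-0.1,-4,0,-0.5],
    [0,0,0,-0.1,-9,0,-1],
    [0,0,0,-0.1,-14,0,-1],
  ],
)

```text
t: 15.38
tcp_pos: [0.6369, 0.0223, 0.2239]
tool_rot: [0.705, 0.055, -0.063, -0.704]
force: [-0.1, -0.3, 0.6]
finger_gap: 0.999
```

Run:
```python
from h import *
st(); to([.53,.27,.28],-2.5)
```

```text
t 15.38 tcp [0.6369 0.0223 0.2239] xyaw 9.5 ydir [-0.011 -0.003 -1.   ] q [-0.14  0.58  1.42 -0.01  1.16 -0.3 ] F [-0.1 -0.3  0.6] gap 0.999
turn [ 0.002  0.21  -0.012] shift cm [-6.51 -5.57 26.2 ] yaw -2.5 deg 12.0
```

Request:
step_arm(
  moves=[
    [0,0.05,-0.01,-1,-1,3,-1],
    [0,0.1,-0.01,-2.5,-2.5,8,-1],
    [0,0.16,-0.01,-4,-4,13.5,-1],
    [0,0.21,-0.01,-5.5,-5,19,-1],
    [0,0.21,-0.01,-6.5,-5.6,24,-1],
    [0,0.21,-0.01,-6.5,-5.6,26.2,-1],
    [0,0.21,-0.01,-6.5,-5.6,26.2,-1],
  ],
)

```text
t: 16.25
tcp_pos: [0.5295, 0.2717, 0.2812]
tool_rot: [0.708, -0.014, 0.014, -0.706]
force: [-0.3, -0.2, -0.1]
finger_gap: 0.998
```

Run:
```python
from h import *
st()
import pickle
s=snap('wrist','wrist7'); pickle.dump(s,open('w7.pkl','wb'))
c=cloud(s); z=c[...,2]; f=s['frame'].astype(int)
t=(z>.014)&(z<.035)&(f.max(2)-f.min(2)<30)&(c[...,0]>.38)&(c[...,0]<.62)&(c[...,1]>.2)&(c[...,1]<.5)
n,l,stt,ce=cv2.connectedComponentsWithStats(t.astype(np.uint8))
for i in range(1,n):
    if stt[i,4]<100: continue
    v,u=np.nonzero(l==i)
    P=onplane(s,np.c_[u,v],.024)[:,:2]; d=P-P.mean(0); w,V=np.linalg.eigh(d.T@d)
    print(stt[i],cv2.minAreaRect(P.astype(np.float32)),np.median(z[l==i]),np.degrees(np.arctan2(V[1,1],V[0,1]))%180)
```

```text
t 16.25 tcp [0.5295 0.2717 0.2812] xyaw -2.3 ydir [-0.    -0.002 -1.   ] q [ 0.29  0.45  1.47 -0.    1.21  0.33] F [-0.3 -0.2 -0.1] gap 0.998
[ 242   46   17  115 1553] ((0.5273146629333496, 0.35448262095451355), (0.14761272072792053, 0.0207766555249691), 87.18099975585938) 0.0217611346298624 86.57974349564287
[ 171   76   30   76 1064] ((0.4405516982078552, 0.3460887670516968), (0.02321116253733635, 0.09838853776454926), 5.624052047729492) 0.021536756632839382 96.13913298743503
```

View pics/wrist7.png

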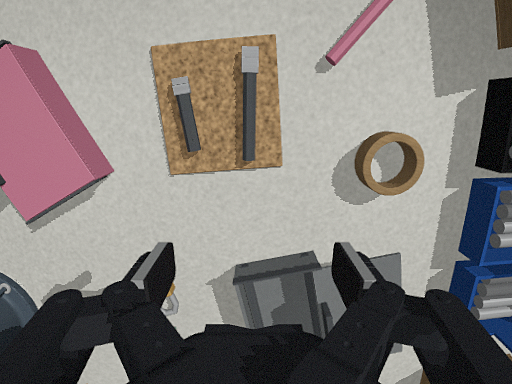

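The long chisel runs from (249,47) at the blade to (249,160), with its middle at world (0.527, 0.354); the short one is at (187,115), 87 mm away. I'll approach the long one.

Run:
```python
from h import *
to([.5273,.352,.029],-3.1)
```

```text
turn [ 0.003  0.012 -0.   ] shift cm [-0.6  25.17  8.21] yaw -3.1 deg 0.7
```

Request:
step_arm(
  moves=[
    [0,0,0,-0.2,1.5,2,-0.2],
    [0,0.01,0,-0.4,5,6,-0.2],
    [0,0.01,0,-0.6,10,8.2,-0.2],
    [0,0.01,0,-0.6,15,8.2,-0.2],
    [0,0.01,0,-0.6,19,8.2,-0.2],
    [0,0.01,0,-0.6,22,8.2,-0.2],
    [0,0.01,0,-0.6,23,8.2,-0.2],
    [0,0.01,0,-0.6,23.5,8.2,-0.2],
  ],
  grip_force=60,
)

```text
t: 17.3
tcp_pos: [0.5275, 0.3518, 0.0451]
tool_rot: [0.708, -0.019, 0.018, -0.706]
force: [0.2, 0.1, 0.1]
finger_gap: 0.598
```

Run:
```python
from h import *
st(); snap('wrist','wrist8'); to([.5273,.352,.029],-3.1)
```

```text
t 17.3 tcp [0.5275 0.3518 0.0451] xyaw -3.0 ydir [-0.001 -0.003 -1.   ] q [ 0.41  0.81  1.54 -0.    0.79  0.47] F [0.2 0.1 0.1] gap 0.598
turn [ 0.003  0.001 -0.   ] shift cm [-0.03  1.62  0.01] yaw -3.1 deg 0.2
```

View pics/wrist8.png

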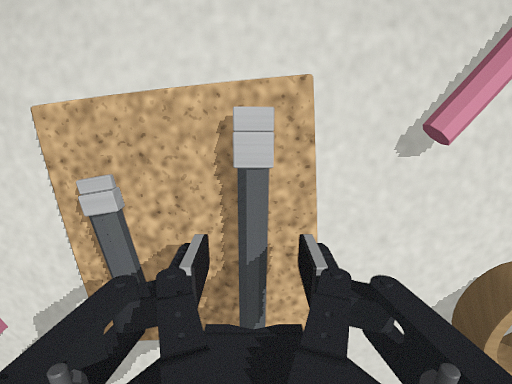

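The chisel at u≈253 is centred between the pads (205 and 303). I'll descend and close.

Request:
step_arm(
  moves=[
    [0,0,0,0,0.8,0,-0.2],
    [0,0,0,0,1.4,0,-0.2],
    [0,0,0,0,1.6,0,-0.2],
    [0,0,0,0,1.6,0,0.5],
    [0,0,0,0,1.6,0,1],
    [0,0,0,0,1.6,0,1],
    [0,0,0,0,1.6,0,1],
    [0,0,0,0,1.6,0,1],
  ],
)

```text
t: 18.35
tcp_pos: [0.5277, 0.352, 0.0297]
tool_rot: [0.708, -0.019, 0.019, -0.706]
force: [-0.8, -0.7, 5.5]
finger_gap: 0.188
```

Run:
```python
from h import *
st()
```

```text
t 18.35 tcp [0.5277 0.352  0.0297] xyaw -3.0 ydir [ 0.    -0.002 -1.   ] q [ 0.41  0.83  1.54 -0.    0.77  0.47] F [-0.8 -0.7  5.5] gap 0.188
```

Request:
step_arm(
  moves=[
    [0,0,0,0,-0.3,0,1],
    [0,0,0,0,-1,0,1],
    [0,0,0,0,-2.5,0,1],
    [0,0,0,0,-5,0,1],
    [0,0,0,0,-8,0,1],
    [0,0,0,0,-11,0,1],
    [0,0,0,0,-13,0,1],
    [0,0,0,0,-13.5,0,1],
  ],
)

```text
t: 19.35
tcp_pos: [0.5286, 0.3527, 0.1672]
tool_rot: [0.707, -0.017, 0.02, -0.707]
force: [0.2, 0.2, -2.9]
finger_gap: 0.186
```

Run:
```python
from h import *
st(); s=snap('wrist','wrist9'); snap('scene','scene9')
```

```text
t 19.35 tcp [0.5286 0.3527 0.1672] xyaw -3.0 ydir [ 0.004 -0.001 -1.   ] q [ 0.41  0.64  1.48 -0.    1.02  0.47] F [ 0.2  0.2 -2.9] gap 0.186
```

View pics/wrist9.png

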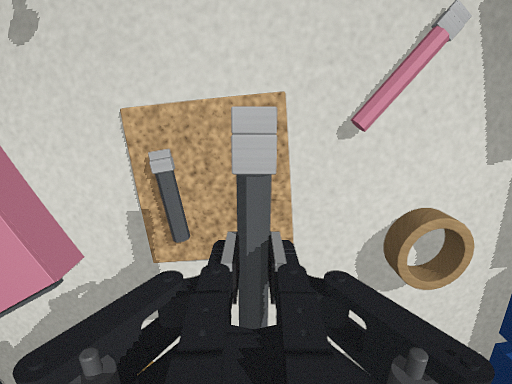

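View pics/scene9.png

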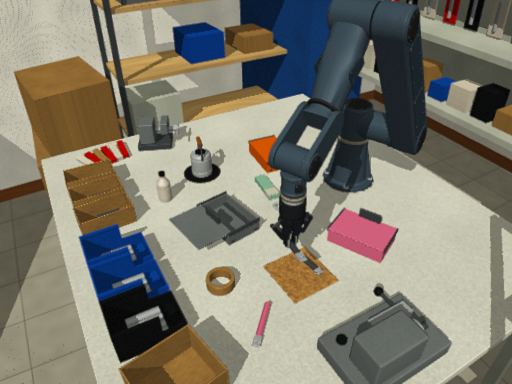

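The chisel is held level, with a load of about 3 N and the blade up at (255,140) in the wrist view. The short chisel is unmoved. Next I'll carry the long one over the case.

Run:
```python
from h import *
to([.568,.009,.167],9.4)
```

```text
turn [ 0.002 -0.217  0.001] shift cm [  5.82  -0.09 -34.08] yaw 9.4 deg 12.4
```

Request:
step_arm(
  moves=[
    [0,-0.01,0,0.2,0,-1,1],
    [0,-0.03,0,0.6,0,-3.5,1],
    [0,-0.06,0,1.2,0,-7.5,1],
    [0,-0.09,0,2,0,-12,1],
    [0,-0.12,0,2.8,0,-17,1],
    [0,-0.15,0,3.6,0,-22,1],
    [0,-0.18,0,4.5,0,-27,1],
    [0,-0.21,0,5.2,0,-31,1],
    [0,-0.217,0,5.8,0,-33.4,1],
    [0,-0.217,0,5.8,0,-34.1,1],
    [0,-0.217,0,5.8,0,-34.1,1],
  ],
)

```text
t: 20.82
tcp_pos: [0.5669, 0.0087, 0.1655]
tool_rot: [0.705, 0.057, -0.058, -0.704]
force: [-0.9, 0.0, -2.7]
finger_gap: 0.184
```

Run:
```python
from h import *
st(); to([.568,.009,.031],9.4); s=snap('wrist','wrist10'); snap('side','side10')
```

```text
t 20.82 tcp [0.5669 0.0087 0.1655] xyaw 9.4 ydir [-0.001 -0.001 -1.   ] q [-0.18  0.56  1.66 -0.    0.92 -0.34] F [-0.9  0.  -2.7] gap 0.184
turn [ 0.001 -0.001 -0.001] shift cm [ 0.13 13.45  0.02] yaw 9.4 deg 0.1
```

View pics/wrist10.png

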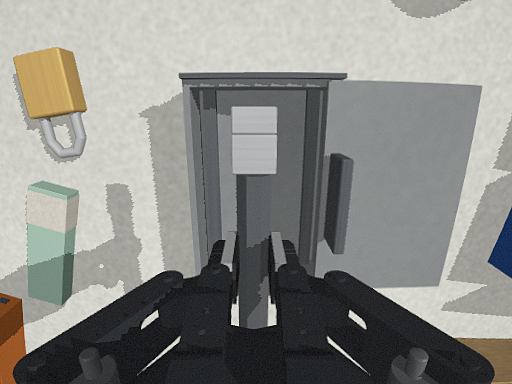

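View pics/side10.png

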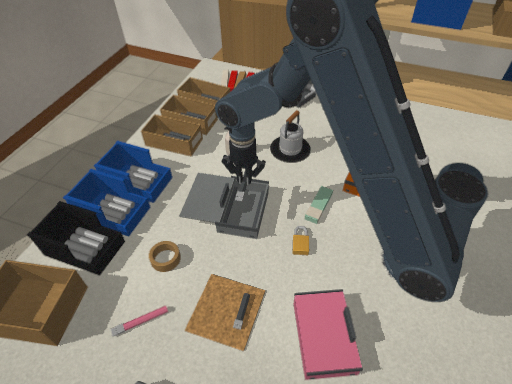

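The chisel is over the open case: blade at (254,140), case interior from u≈195 to 320, tab at (340,205) clear of the fingers. I'll lower it.

Request:
step_arm(
  moves=[
    [0,0,0,0.1,1.5,0,1],
    [0,0,0,0.1,4,0,1],
    [0,0,0,0.1,7,0,1],
    [0,0,0,0.1,9.5,0,1],
    [0,0,0,0.1,11.5,0,1],
    [0,0,0,0.1,12.5,0,1],
    [0,0,0,0.1,13.0,0,1],
    [0,0,0,0.1,13.2,0,1],
    [0,0,0,0.1,13.3,0,1],
    [0,0,0,0.1,13.3,0,1],
  ],
)

```text
t: 22.18
tcp_pos: [0.5683, 0.0097, 0.0333]
tool_rot: [0.705, 0.059, -0.058, -0.704]
force: [-0.1, 0.0, -2.6]
finger_gap: 0.186
```

Run:
```python
from h import *
st()
```

```text
t 22.18 tcp [0.5683 0.0097 0.0333] xyaw 9.5 ydir [ 0.001 -0.002 -1.   ] q [-0.18  0.78  1.72 -0.    0.64 -0.34] F [-0.1  0.  -2.6] gap 0.186
```

Request:
step_arm(
  moves=[
    [0,0,0,0,0.1,0,1],
    [0,0,0,0,0.2,0,1],
    [0,0,0,0,0.3,0,1],
    [0,0,0,0,0.4,0,1],
    [0,0,0,0,0.4,0,1],
  ],
)

```text
t: 22.8
tcp_pos: [0.5683, 0.0096, 0.0297]
tool_rot: [0.705, 0.059, -0.058, -0.704]
force: [-1.2, -1.3, 1.5]
finger_gap: 0.184
```

Run:
```python
from h import *
st()
```

```text
t 22.8 tcp [0.5683 0.0096 0.0297] xyaw 9.5 ydir [ 0.001 -0.002 -1.   ] q [-0.18  0.79  1.72 -0.    0.64 -0.34] F [-1.2 -1.3  1.5] gap 0.184
```

Contact (+1.5 N) at the same height as the pick. I'll open gently, then lift out.

Request:
step_arm(
  moves=[
    [0,0,0,0,0,0,0.55],
    [0,0,0,0,0,0,0.45],
    [0,0,0,0,0,0,0.3],
    [0,0,0,0,0,0,0.3],
    [0,0,0,0,-0.5,0,0.3],
    [0,0,0,0,-2,0,0.3],
    [0,0,0,0,-5,0,0.3],
    [0,0,0,0,-9,0,0.3],
    [0,0,0,0,-13,0,0.3],
    [0,0,0,0,-14,0,0.3],
  ],
)

```text
t: 24.05
tcp_pos: [0.5699, 0.0097, 0.1735]
tool_rot: [0.706, 0.061, -0.056, -0.703]
force: [-0.3, -0.0, 0.2]
finger_gap: 0.348
```

Run:
```python
from h import *
st(); s=snap('wrist','wrist11'); to([.6363,.022,.17],9.4);to([.6363,.022,.08],9.4)
```

```text
t 24.05 tcp [0.5699 0.0097 0.1735] xyaw 9.5 ydir [ 0.008 -0.003 -1.   ] q [-0.18  0.55  1.65 -0.    0.93 -0.34] F [-0.3 -0.   0.2] gap 0.348
turn [0.004 0.001 0.006] shift cm [6.78 0.36 0.11] yaw 9.4 deg 0.4
turn [0.004 0.001 0.006] shift cm [6.72 9.36 0.15] yaw 9.4 deg 0.4
```

View pics/wrist11.png

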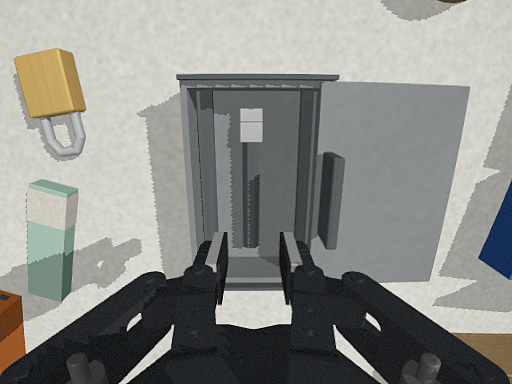

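The chisel lies flat in the case, (250,108) to (250,248). I'll go back to the tab.

Request:
step_arm(
  moves=[
    [0,0,0,2,0,0,-0.2],
    [0,0,0,5,0,0,-0.4],
    [0,0,0.006,6.75,1,0,-0.4],
    [0,0,0.006,6.75,4,0,-0.4],
    [0,0,0.006,6.75,7,0,-0.4],
    [0,0,0.006,6.75,9,0,-0.4],
    [0,0,0.006,6.75,9.3,0,-0.4],
    [0,0,0.006,6.75,9.3,0,0.5],
    [0,0,0.006,6.75,9.3,0,1],
    [0,0,0.006,6.75,9.3,0,1],
    [0,0,0.006,6.75,9.3,0,1],
    [0,0,0.006,6.75,9.3,0,1],
  ],
  grip_force=40,
)

```text
t: 25.6
tcp_pos: [0.6365, 0.0203, 0.0819]
tool_rot: [0.706, 0.059, -0.058, -0.703]
force: [-3.2, -0.6, 6.0]
finger_gap: 0.109
```

Run:
```python
from h import *
st();  s=snap('wrist','wrist12'); to([.518,.0025,.0815],9.4)
```

```text
t 25.6 tcp [0.6365 0.0203 0.0819] xyaw 9.5 ydir [ 0.    -0.004 -1.   ] q [-0.14  0.76  1.52 -0.01  0.86 -0.3 ] F [-3.2 -0.6  6. ] gap 0.109
turn [ 0.004  0.001 -0.   ] shift cm [-11.98   0.04   0.19] yaw 9.4 deg 0.3
```

View pics/wrist12.png

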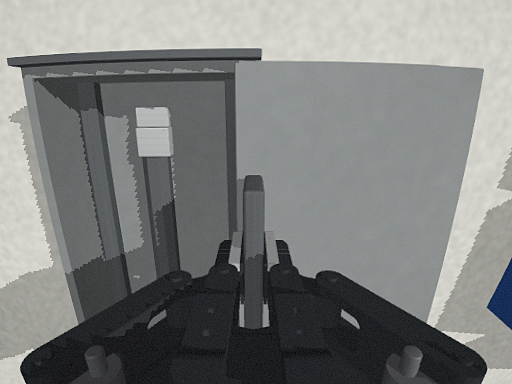

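The tab is gripped at (253,250), and the chisel is visible lying in the case at (155,180). I'll slide the lid shut.

Request:
step_arm(
  moves=[
    [0,0,0,-0.5,0,0,1],
    [0,0,0,-1.8,0,0,1],
    [0,0,0,-3.8,0,0,1],
    [0,0,0,-6,0,0,1],
    [0,0,0,-8,0,0,1],
    [0,0,0,-9.8,0,0,1],
    [0,0,0,-11,0,0.1,1],
    [0,0,0,-11.5,0,0.1,1],
    [0,0,0,-11.8,0,0.1,1],
    [0,0,0,-12.0,0,0.1,1],
    [0,0,0,-12.2,0,0.1,1],
    [0,0,0,-12.2,0,0.1,1],
  ],
)

```text
t: 27.15
tcp_pos: [0.518, 0.0007, 0.0819]
tool_rot: [0.707, 0.06, -0.057, -0.703]
force: [5.7, -3.3, -8.0]
finger_gap: 0.109
```

Run:
```python
from h import *
st()
```

```text
t 27.15 tcp [0.518  0.0007 0.0819] xyaw 9.5 ydir [ 0.005 -0.005 -1.   ] q [-0.21  0.66  1.84 -0.01  0.64 -0.37] F [ 5.7 -3.3 -8. ] gap 0.109
```

Request:
step_arm(
  moves=[
    [0,0,0,-0.2,0,0,1],
    [0,0,0,-0.4,0,0,1],
    [0,0,0,-0.4,0,0,1],
  ],
)

```text
t: 27.52
tcp_pos: [0.518, 0.0006, 0.082]
tool_rot: [0.707, 0.062, -0.054, -0.703]
force: [11.1, 3.1, -11.1]
finger_gap: 0.108
```

Run:
```python
from h import *
st()
```

```text
t 27.52 tcp [0.518  0.0006 0.082 ] xyaw 9.4 ydir [ 0.013 -0.004 -1.   ] q [-0.21  0.65  1.84 -0.    0.63 -0.38] F [ 11.1   3.1 -11.1] gap 0.108
```

The lid is against its shut stop: no further motion, and the force rose to 11 N. I'll release and check.

Request:
step_arm(
  moves=[
    [0,0,0,0,0,0,0.5],
    [0,0,0,0,0,0,0],
    [0,0,0,0,0,0,-0.4],
    [0,0,0,0,0,0,-0.5],
    [0,0,0,0,-1,0,-0.5],
    [0,0,0,0,-4,0,-0.5],
    [0,0,0,0,-9,-1,-0.5],
    [0,0,0,0,-14,-3,-0.5],
    [0,0,0,0,-18,-5,-1],
    [0,0,0,0,-20,-6,-1],
    [0,0,0,0,-20,-6,-1],
  ],
)

```text
t: 28.9
tcp_pos: [0.5261, -0.0585, 0.2846]
tool_rot: [0.707, 0.063, -0.052, -0.702]
force: [0.3, 0.2, -0.3]
finger_gap: 0.998
```

Run:
```python
from h import *
st()
s=snap('wrist','wrist13'); snap('scene','scene13'); s2=snap('side','side13')
c=cloud(s); z=c[...,2]
for lo,hi,zz,nm in [(.08,.1,.09,'tab'),(.05,.064,.056,'lid')]:
    t=(z>lo)&(z<hi)&(c[...,0]>.45)&(c[...,0]<.7)&(abs(c[...,1])<.16)
    n,l,stt,ce=cv2.connectedComponentsWithStats(t.astype(np.uint8)); i=1+np.argmax(stt[1:,4]); v,u=np.nonzero(l==i)
    P=onplane(s,np.c_[u,v],zz); print(nm,len(u),cv2.minAreaRect(P[:,:2].astype(np.float32)))
P=cloud(s2);z=P[...,2]
m=(z>.06)&(z<.115)&(abs(P[...,0]-.52)<.08)&(abs(P[...,1]+.35)<.08);print(m.sum(),cv2.minAreaRect(P[m][:,:2].astype(np.float32)),np.nanmax(z[(abs(P[...,0]-.52)<.08)&(abs(P[...,1]+.35)<.08)]))
```

```text
t 28.9 tcp [ 0.5261 -0.0585  0.2846] xyaw 9.3 ydir [ 0.017 -0.006 -1.   ] q [-0.32  0.35  1.64 -0.    1.13 -0.48] F [ 0.3  0.2 -0.3] gap 0.998
tab 644 ((0.516932487487793, 0.0026118606328964233), (0.009387009777128696, 0.07880479097366333), 9.527482032775879)
lid 17189 ((0.5735011100769043, 0.012006737291812897), (0.1349555402994156, 0.20969216525554657), 9.297608375549316)
296 ((0.5169544219970703, -0.34112077951431274), (0.07413036376237869, 0.07942713797092438), 34.65403366088867) 0.1679391047511012
```

View pics/wrist13.png

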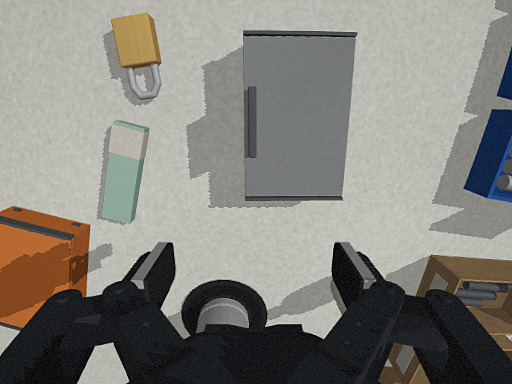

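View pics/scene13.png

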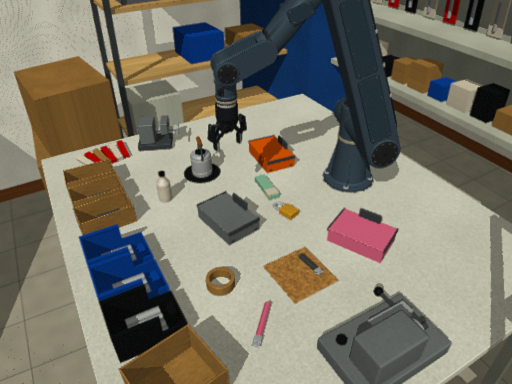

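View pics/side13.png

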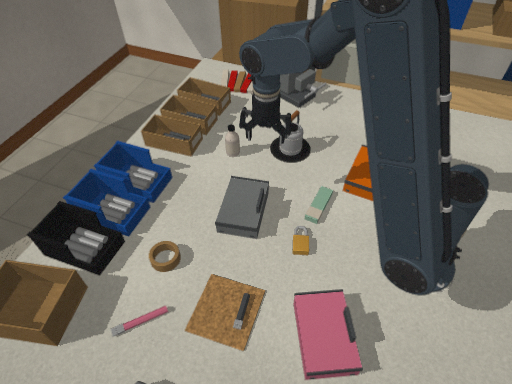

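The lid is shut, with its tab at (252,122) in the wrist view and about 1 mm further shut than at the start. The canister is upright on the mat, at (200,163) in the scene view, and the short chisel and bystanders haven't moved. The arm touches nothing, so I'm handing in.

Run:
```python
from h import *
print(sign_off())
```

```text
the job is handed in; nothing more can be done
None
```

The job was done in the order asked and handed in at about 29 s of the 64 s allowed. `sign_off()` reports no verdict.

- **Canister:** I lifted it by its handle and set it on the mat with a light, felt contact. It stands upright, about 3–9 mm off the mat's centre by different readings (36 mm is allowed), so it is wholly on the mat.
- **Lid:** I slid it open about 119 mm to its stop, where the force rose to 12 N. Later I slid it back 120 mm to the shut stop, where the force rose to 11 N and it stopped moving. The last wrist view puts the tab at world (0.517, 0.003), about 1 mm further shut than at the start.
- **Long chisel:** I laid it flat in the case with a contact of about 1.5 N. The wrist view showed it flat in the case before I shut the lid; it can't be seen now.
- **Other goods:** The short chisel, the other goods and the look-alikes look unmoved in the last pictures.

No check failed. The cameras disagreed by up to about 5 mm on some positions, so I used the wrist view for the grasps. The depth reading of the canister's position on the mat differed from the arm's own by about 7 mm, well within the margin.

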